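# Find the sunk catch plate in the key box lid and spring the drawer

## Task

Open the key box's drawer by its concealed catch, using only the fingertips: first touch the bare lid beside the plates to feel its level, feel across the three square plates for the one that is sunk and gives, and press that plate fully down and let go, so that the drawer springs fully out and the plate comes back up. Do not grasp or lift anything, leave the things on the lid and the mat where they are, and finish with the hand clear of everything.

Things in the scene. Friction and masses are not known exactly. Their poses are not given: they have to be found in the camera images.
- keybox: Grey and aluminium key box fixed on a 4 mm mat, 220 (x) by 300 (y) by 70 high; origin: centre of its underside; z up; its -x side (drawer) faces the robot, turned by up to 0.25 rad. Its flat lid has three square windows 52 wide in a row along y, 85 apart, each filled by a 49.5 wide plate of the same grey: two fixed blanks level with the lid and one catch plate, which one changes from run to run.
- window_left (a point): centre of the window at the box's +y end, at the level of the lid's top; axes as the box's. A blank plate is level with the lid, does not give, and has two small screw heads in opposite corners; pressing it lightly does no harm
- window_middle (a point): centre of the middle window, at the level of the lid's top; axes as the box's
- window_right (a point): centre of the window at the box's -y end, at the level of the lid's top; axes as the box's
- bare_lid (a point): a point on the bare lid's top in front of the middle window (53 from its centre towards the robot), on a strip of plain lid 54 wide (x) that runs the box's full width; touching here counts as touching the bare lid
- catch (a joint): How far the catch plate is pressed, m: 0 up, 0.007 fully down at a hard stop. The plate is plain, without screws, sunk 4 mm below the lid when up, 11 mm when down, so the shut fingertips must go inside its window. It takes about 2 N to start, about 6 N at the bottom, and springs back up. It frees the drawer at about 0.005. This value does not tell which window it is in.
- drawer (a joint): how far the drawer is out, m: 0 shut, 0.060 fully out towards the robot (the box's -x). A spring drives it out by itself within about a second once the catch lets it go; it cannot be opened otherwise. Nothing is needed on the drawer itself.
- fob_cover: green silicone key-fob cover, 38 x 62 x 14 high, lying on the lid behind the plates (at least 40 from them); origin at the centre of its underside; leave alone
- carabiner: aluminium carabiner, about 47 x 87 x 9 high, lying on the lid behind the plates (at least 35 from them); origin at the centre of its underside; leave alone
- bowl: matte grey bowl, 150 across, 55 high, on the mat to the left of the box; origin at the centre of its underside; leave alone
- mints: stainless push dispenser of mints, 44 across, 62 high, on the mat to the right; origin at the centre of its underside; leave alone
- bell: chrome bell with a lever striker, 84 across, 54 high, on the mat to the right; origin at the centre of its underside; leave alone
- glasses_case: dark brown spectacle case, 60 x 160 x 45 high, on the mat to the left; origin at the centre of its underside; leave alone

How it is judged (in metres and radians):
On the way, in this order (a step that is already met when the one before it is completed fails the run):
1. the fingertips touch the bare lid, the catch not yet pressed (contact force between the fingers and keybox above 0.5 N and value of joint catch below 0.0015 m).
2. the catch plate is pressed down by the fingertips (value of joint catch above 0.0055 m and contact force between the fingers and anything else above 0.5 N), for 0.05 s.
At the end, for the whole second after the job is handed in: the drawer stands out at least 53 mm, the catch plate is back up (within 1.5 mm), and the fob cover, carabiner, bowl, mints, bell and spectacle case are each within 20 mm of where they began (value of joint drawer above 0.053 m and value of joint catch below 0.0015 m and distance of each of fob_cover, carabiner, bowl, mints, bell, glasses_case from where it was at the start of the episode below 0.02 m); the robot touches nothing.
It fails at once if the fob cover or the carabiner is lifted, carried or knocked more than 20 mm (distance of any of fob_cover, carabiner from where it was at the start of the episode above 0.02 m).
It fails at once if the bowl, mints, bell or spectacle case is lifted, carried or knocked more than 20 mm (distance of any of bowl, mints, bell, glasses_case from where it was at the start of the episode above 0.02 m).
It also fails if it takes over 40 s, if anything falls off the work surface, if the arm or the gripper's body presses on something with over 40 N, if the wrist force passes 120 N, or if a joint passes its speed limit or range.

## Robot

A 6-joint arm with a two-finger parallel gripper is mounted at the origin on the work surface. World frame = base frame: x ahead of the robot, y to its left, z up, the work surface at z = 0. Lengths are in mm, angles in rad, forces in N, time in s.
With the tool pointing down it reaches from about 275 to 750 mm from the base axis. Payload 10.2 kg.
Tool frame: the origin (TCP) lies on the front face of the gripper's body, between the roots of the fingers; the fingertips stand 73 mm ahead of it and the grasp point (between the pads) lies 54 mm ahead of it; z points along the fingers, y is the line along which they close (so a half turn about z gives the same grasp; the last joint's range is limited). The gripper opens to 85 mm and grips with 20 to 120 N. Pads are 22 mm wide; open, the fingers measure 114 mm over their backs; the gripper's body (76 mm by 85 mm) begins 54 mm behind the grasp point. The pads swing forward as they close: fully open they stand 13 mm farther back than shut.
Start: joints at [-1.55, 0.313, 1.498, -0, 1.331, -0.223], TCP at [126.717, -509.484, 303.894] pointing down, gripper open.
Joint ranges: [-2.94, 2.94], [-0.97, 2.17], [0.19, 2.56], [-1.23, 4.37], [0.02, 3.11], [-2.88, 2.88]. Speed limits (rad/s): [2.39, 2.39, 3.01, 3.14, 3.14, 3.14].

## Interface

Orientations are given as [roll, pitch, yaw] about the fixed x, y, z axes, in that order (R = Rz(yaw) Ry(pitch) Rx(roll)).
In Python, from plant import robot, eyes gives the robot as it stands.
- The arm moves only by the tool play_rows, never from a script. Its argument "plan" is one flat list of numbers, 7 for each row, row after row: the turn, a rotation vector about the tool's x, y, z in rad, then the shift along the tool's x, y, z in cm, then the opening, from -1 (shut) to 1 (fully open). A call has 1 to 5 rows; each row is the pose to reach, as a shift and turn from the pose commanded when the call began, along the tool's axes at that moment; what a row does not reach only later rows make up. A row lasts 1/8 s, in which the tool goes at most 62.5 mm and 10.7 degrees, less where a joint would pass 70% of its speed; a pose out of reach is approached as far as the arm can. A call with a gripper value outside its range is refused whole. The fingers move at their own pace and stop on an object; the grip force is fixed at half the most. Time passes only in rows, so rows that repeat a pose let the fingers close. It gives the time, the measured TCP pose, the force, the opening and the grip force at its end, in the units of the state.
- robot.state(): the state, without advancing time (a new reading comes with each control period).
- eyes.camera(name): name is "side" or "top" or "wrist"; returns (picture, depth): 384x512x3 uint8, red, green, blue; 384x512 float32, mm along the optical axis (not along the pixel's ray), 0 where there is no reading.
- eyes.calibration(name): a dict with "mtx" (3x3 intrinsics, pixels), "k1" (the pictures are not rectified: a ray, as slopes to the right and down, at radius r is drawn at 1 + k1 r^2 times it, then the intrinsics apply), "extrinsics" (4x4, takes a point from camera to world coordinates). Camera axes: x right, y down, z forward; pixel columns grow to the right and rows downward; lengths in mm; the calibration is good to about 2 mm. A picture is of the moment at which its call begins: read the wrist's pose just before it. calibration takes no time and is no camera call; for the wrist camera it gives the pose at the moment of the call.
- robot.sign_off(): hands the job in; it is judged then, once.
Trained networks look in the newest picture that a camera, given by its name, has taken for a name from the list of things; names that differ only in an ending like _2 or _b are one class to them, and where a whole thing is asked for, a point or a joint stands for the part that bears it (a point fixed in the world has none). Each returns a list of dicts, best first, with "p" (0 to 1); they miss things now and then, are a little off and sometimes report something else, mostly with a low value. They report only what shows in the picture. A call takes as long as a camera call.
- eyes.recognise(camera, label): "position" ([x, y, z] in mm, in world coordinates, good to about 4 mm: the middle of the surface that is visible of it).
- eyes.place_of(camera, label): "position" ([x, y, z] in mm, in world coordinates, good to about 4 mm: a listed point, or the origin of a listed thing).
The state is a dict: "clock": time; "joint_positions": joint angles; "dq": joint speeds; "effort": joint torques, N m; "ee_pos": TCP position; "ee_rot": TCP orientation; "force": force on the tool from outside, world axes, zero at the start; "torque": the same for the moment, N m; "opening": opening from 0.0 (shut) to 1.0 (fully open); "finger_force": force on a finger pad.
Only numpy, scipy, OpenCV 4.12 (cv2) and the standard library are available. Lean on these libraries where they do the work, as an engineer would, in place of code of your own. Each camera call takes 0.05 s, during which the arm holds its last target. There are 200 camera calls.

## Working session

There is one attempt and no reset: what is moved stays moved. The work goes in short steps, Python scripts to look and compute and a tool call to move; the robot and the scene stay as the last step left them, time stands still between calls to the robot, and variables do not carry over. Pictures are saved under pics/ and viewed, at most 10 in all, crops included, and the job is handed in when it is done.

Besides the shell and the picture viewer there is one more tool, called as name(argument=value, ...) on one line, values as JSON. play_rows: Moves the arm, as the interface text tells. Its arguments: {"type":"object","properties":{"plan":{"type":"array","items":{"type":"number"}}},"required":["plan"]}

```bash
mkdir -p pics; cat > h.py <<'E'
import numpy as np, cv2
from plant import robot, eyes
def snap(cam,fn):
    p,d=eyes.camera(cam); cv2.imwrite('pics/'+fn,p[:,:,::-1]); return p,d
def pt(cam,d,u,v,c=None):
    c=c or eyes.calibration(cam);K=np.array(c['mtx']);a,b=(u-K[0,2])/K[0,0],(v-K[1,2])/K[1,1]
    x,y=a,b
    for _ in range(20):
        s=1+c['k1']*(x*x+y*y);x,y=a/s,b/s
    z=d[int(round(v)),int(round(u))]
    return (np.array(c['extrinsics'])@[x*z,y*z,z,1])[:3]
E
python3 - <<'E'
from h import *
p,d=snap('top','top1.png'); np.save('d.npy',d)
for n in ['window_left','window_middle','window_right','bare_lid','keybox','fob_cover','carabiner','bowl','mints','bell','glasses_case']:
    r=eyes.place_of('top',n); print(n,[(np.round(q['position']).tolist(),round(q['p'],2)) for q in r[:2]])
print(robot.state())
E
```

```text
window_left [([535.0, 109.0, 72.0], 0.97)]
window_middle [([551.0, 25.0, 73.0], 0.75)]
window_right [([573.0, -53.0, 74.0], 0.92)]
bare_lid [([504.0, 19.0, 71.0], 0.79)]
keybox [([675.0, -35.0, 71.0], 0.67)]
fob_cover [([674.0, -36.0, 70.0], 0.79)]
carabiner [([645.0, 98.0, 72.0], 0.82), ([475.0, -382.0, 1.0], 0.24)]
bowl [([445.0, 383.0, 4.0], 0.83)]
mints [([475.0, -385.0, 0.0], 0.81), ([644.0, 99.0, 77.0], 0.64)]
bell [([663.0, -376.0, -1.0], 0.76)]
glasses_case [([687.0, 373.0, 5.0], 0.64), ([448.0, 384.0, 4.0], 0.17)]
{'clock': 0.6, 'joint_positions': array([-1.55040478e+00,  3.12896720e-01,  1.49772808e+00, -3.74652151e-06,
        1.33102555e+00, -2.23391261e-01]), 'dq': array([ 9.66724434e-04, -1.35479864e-04, -2.26581482e-03,  1.83317539e-03,
       -5.47185659e-05,  1.54479447e-04]), 'effort': array([-8.22658149e-04, -4.12035120e+01, -2.59837228e+01, -1.91326844e-04,
        5.97153248e-04, -2.53565744e-06]), 'ee_pos': array([ 126.71386582, -509.47124822,  303.88527291]), 'ee_rot': array([-3.14153559e+00, -9.23291649e-06,  2.43783697e-01]), 'force': array([-0.48070758, -0.13656179,  0.72412139]), 'torque': array([ 0.05543399, -0.00667165, -0.04838957]), 'finger_force': 0.0, 'opening': 0.999749784565519}
```

View pics/top1.png

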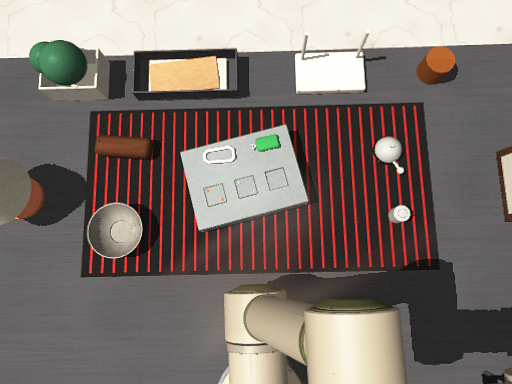

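The top view shows the box at about (245,180). The left plate at (215,195) has screw heads, and the middle plate at (246,187) and right plate at (277,179) are still unclear. Next I'll move above the lid with the fingers shut.

play_rows(plan=[0, 0, 0, 24.4, -20.8, 0, -1, 0, 0, 0, 24.4, -20.8, 0, -1, 0, 0, 0, 24.4, -20.8, 0, -1, 0, 0, 0, 24.4, -20.8, 0, -1, 0, 0, 0, 24.4, -20.8, 0, -1])

```text
clock: 1.23
ee_pos: [309.3, -253.6, 304.1]
ee_rot: [3.141, -0.0, 0.243]
force: [0.2, -1.3, 0.7]
opening: -0.0
finger_force: 0.0
```

play_rows(plan=[0, 0, 0, 24.4, -20.8, 0, -1, 0, 0, 0, 24.4, -20.8, 0, -1, 0, 0, 0, 24.4, -20.8, 0, -1, 0, 0, 0, 24.4, -20.8, 0, -1, 0, 0, 0, 24.4, -20.8, 0, -1])

```text
clock: 1.85
ee_pos: [491.4, 0.8, 304.1]
ee_rot: [3.141, -0.001, 0.244]
force: [0.6, -2.4, -0.0]
opening: 0.0
finger_force: 0.0
```

```bash
python3 - <<'E'
from h import *
s=robot.state(); print(s['clock'],s['ee_pos'],s['ee_rot'],s['force'],s['opening'])
p,d=snap('wrist','w1.png'); np.save('dw.npy',d); import pickle; pickle.dump(eyes.calibration('wrist'),open('cw.pkl','wb'))
for n in ['window_left','window_middle','window_right','bare_lid']:
    r=eyes.place_of('wrist',n); print(n,[(np.round(q['position']).tolist(),round(q['p'],2)) for q in r[:2]])
E
```

```text
1.85 [491.36819878   0.81818553 304.12941549] [ 3.14108627e+00 -6.29964918e-04  2.44114723e-01] [ 0.555678   -2.42599994 -0.00708489] 7.02178712058743e-05
window_left []
window_middle []
window_right []
bare_lid [([503.0, 13.0, 75.0], 0.94)]
```

View pics/w1.png

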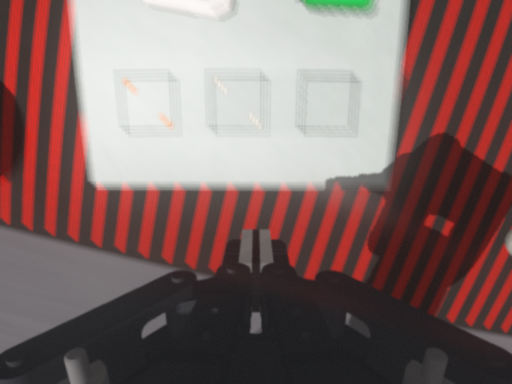

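The picture is motion-blurred. The left (148,103) and middle (238,103) plates have screws, and the right plate (328,103) is plain, so it is probably the catch. I'll take a still picture.

```bash
python3 - <<'E'
from h import *
import time
for i in range(5): eyes.camera('top')
s=robot.state(); print(s['clock'],s['ee_pos'],s['ee_rot'],s['force'])
p,d=snap('wrist','w2.png'); np.save('dw.npy',d); import pickle; pickle.dump(eyes.calibration('wrist'),open('cw.pkl','wb'))
for n in ['window_left','window_middle','window_right','bare_lid']:
    r=eyes.place_of('wrist',n); print(n,[(np.round(q['position']).tolist(),round(q['p'],2)) for q in r[:2]])
E
```

```text
2.35 [490.1238591   -2.13924322 304.08681664] [ 3.14137904e+00 -2.27942159e-04  2.42040146e-01] [-0.45088613 -0.25809807 -0.12313749]
window_left []
window_middle []
window_right []
bare_lid [([504.0, 14.0, 74.0], 0.64)]
```

View pics/w2.png

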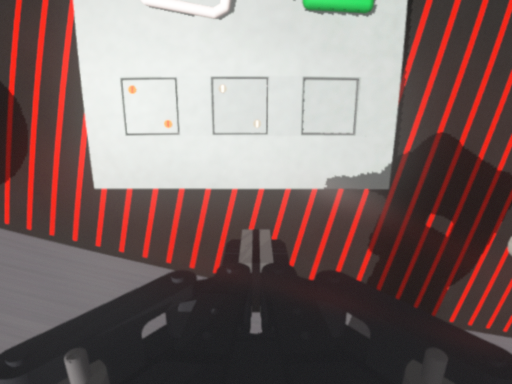

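The still picture is sharp. The windows are centred near (150,106), (239,106) and (330,106). Left and middle have screws and right is plain, so I'll locate the points now.

```bash
python3 - <<'E'
from h import *
import pickle
c=pickle.load(open('cw.pkl','rb')); d=np.load('dw.npy')
W={'L':[(122,79),(177,78),(179,134),(125,135)],'M':[(212,77.5),(267,77.5),(267,134),(213,134)],'R':[(303,78),(358,78),(355,134.5),(302,134.5)]}
C={}
for k,v in W.items():
    q=np.array([pt('wrist',np.full_like(d,np.median(d[150:160,200:260])),*a,c) for a in v]); C[k]=q.mean(0)
    print(k,C[k].round(1),[round(np.linalg.norm(q[i]-q[i-1]),1) for i in range(4)])
for k,(a,b) in dict(L=(150,106),M=(239,106),R=(330,106)).items():
    print(k,[np.median([pt('wrist',d,u,v,c)[2] for u in range(a+o-8,a+o+9,2) for v in range(b+w-8,b+w+9,2)]).round(1) for o,w in((0,0),(0,50))])
e=C['L']-C['R']; yaw=np.arctan2(-e[0],e[1]); print('yaw',yaw,np.linalg.norm(e))
B=C['M']-53*np.array([np.cos(yaw),np.sin(yaw),0]); print('bare',B)
s=robot.state();y=s['ee_rot'][2]; R=np.array([[np.cos(y),np.sin(y)],[np.sin(y),-np.cos(y)]])
for n,P in (('bare',B),('R',C['R'])): print(n,R@(P-s['ee_pos'])[:2], s['ee_pos'][2]-73)
E
```

```text
L [532.6 114.2  60.4] [np.float64(56.4), np.float64(55.5), np.float64(55.8), np.float64(54.0)]
M [553.7  28.6  60.5] [np.float64(56.0), np.float64(54.1), np.float64(56.0), np.float64(52.8)]
R [574.7 -57.2  60.6] [np.float64(56.1), np.float64(54.8), np.float64(56.5), np.float64(52.4)]
L [np.float64(73.2), np.float64(73.2)]
M [np.float64(73.5), np.float64(73.0)]
R [np.float64(69.3), np.float64(73.2)]
yaw 0.2408887633704349 176.51191181540074
bare [502.2545995   15.96746311  60.49029955]
bare [ 15.76618956 -14.04235154] 230.95208620636112
R [68.44156751 74.43925748] 230.95208620636112
```

The right plate reads 4 mm below the lid, so it is the catch. I'll redo the XY by intersecting the rays with the lid plane at z = 73.5.

```bash
python3 - <<'E'
from h import *
import pickle
c=pickle.load(open('cw.pkl','rb'))
E=np.array(c['extrinsics']);o=E[:3,3]
W={'L':[(122,79),(177,78),(179,134),(125,135)],'M':[(212,77.5),(267,77.5),(267,134),(213,134)],'R':[(303,78),(358,78),(355,134.5),(302,134.5)]}
C={}
one=np.ones((384,512))
def f(a):
    r=pt('wrist',one,*a,c)-o; return o+r*(73.5-o[2])/r[2]
for k,v in W.items():
    q=np.array([f(a) for a in v]); C[k]=q.mean(0)
    print(k,C[k].round(1),[round(np.linalg.norm(q[i]-q[i-1]),1) for i in range(4)])
e=C['L']-C['R']; yaw=np.arctan2(-e[0],e[1]); print('yaw',yaw,np.linalg.norm(e))
B=C['M']-53*np.array([np.cos(yaw),np.sin(yaw),0]); print('bare',B)
s=robot.state();y=s['ee_rot'][2]; R=np.array([[np.cos(y),np.sin(y)],[np.sin(y),-np.cos(y)]])
for n,P in (('bare',B),('M',C['M']),('R',C['R'])): print(n,R@(P-s['ee_pos'])[:2], s['ee_pos'])
E
```

```text
L [532.9 109.9  73.5] [np.float64(51.9), np.float64(51.9), np.float64(51.4), np.float64(53.0)]
M [553.2  27.8  73.5] [np.float64(51.7), np.float64(50.7), np.float64(51.6), np.float64(51.8)]
R [573.3 -54.5  73.5] [np.float64(51.8), np.float64(51.3), np.float64(52.1), np.float64(51.4)]
yaw 0.24086120811093217 169.20765183900994
bare [501.7223361  15.1883996  73.5      ]
bare [ 15.06193113 -13.41444681] [490.3353559   -1.45929798 303.95208621]
M [ 68.06177568 -13.28608137] [490.3353559   -1.45929798 303.95208621]
R [67.74593452 71.43627336] [490.3353559   -1.45929798 303.95208621]
```

play_rows(plan=[0, 0, 0, 1.5, -1.3, 6, -1, 0, 0, 0, 1.5, -1.3, 11, -1, 0, 0, 0, 1.5, -1.3, 14.5, -1, 0, 0, 0, 1.5, -1.3, 15.0, -1, 0, 0, 0, 1.5, -1.3, 15.0, -1])

```text
clock: 3.22
ee_pos: [502.3, 14.9, 154.9]
ee_rot: [3.141, -0.001, 0.244]
force: [0.2, -0.9, 0.3]
opening: 0.003
finger_force: 0.0
```

play_rows(plan=[0, 0, 0, 0, 0, 0.2, -1, 0, 0, 0, 0, 0, 0.4, -1, 0, 0, 0, 0, 0, 0.6, -1, 0, 0, 0, 0, 0, 0.8, -1, 0, 0, 0, 0, 0, 0.8, -1])

```text
clock: 3.85
ee_pos: [501.9, 15.0, 146.6]
ee_rot: [3.141, -0.0, 0.244]
force: [-3.1, -0.4, 9.2]
opening: -0.003
finger_force: 4.4
```

The bare lid is felt at TCP z = 146.6 with 9 N. Next I'll feel the left and middle plates lightly.

play_rows(plan=[0, 0, 0, 0, 0, -1.5, -1, 0, 0, 0, 2.6, -4.2, -1.5, -1, 0, 0, 0, 5.3, -8.4, -1.5, -1, 0, 0, 0, 5.3, -8.4, -0.5, -1, 0, 0, 0, 5.3, -8.4, -0.3, -1])

```text
clock: 4.47
ee_pos: [532.6, 109.0, 148.5]
ee_rot: [-3.141, 0.001, 0.244]
force: [-0.4, -0.5, -0.6]
opening: 0.0
finger_force: 0.0
```

play_rows(plan=[0, 0, 0, 0, 0, 0.1, -1, 0, 0, 0, 0, 0, 0.2, -1, 0, 0, 0, 0, 0, 0.3, -1, 0, 0, 0, 0, 0, 0.3, -1])

```text
clock: 4.97
ee_pos: [533.1, 108.8, 146.7]
ee_rot: [3.141, -0.0, 0.243]
force: [-2.6, -2.3, 6.2]
opening: -0.001
finger_force: 3.1
```

play_rows(plan=[0, 0, 0, 0, 0, -1.5, -1, 0, 0, 0, 0, 4.2, -1.5, -1, 0, 0, 0, 0, 8.5, -1.5, -1, 0, 0, 0, 0, 8.5, -0.5, -1, 0, 0, 0, 0, 8.5, -0.3, -1])

```text
clock: 5.6
ee_pos: [553.1, 27.3, 148.6]
ee_rot: [-3.141, 0.001, 0.244]
force: [0.1, 0.1, 0.1]
opening: 0.003
finger_force: 0.0
```

play_rows(plan=[0, 0, 0, 0, 0, 0.1, -1, 0, 0, 0, 0, 0, 0.2, -1, 0, 0, 0, 0, 0, 0.3, -1, 0, 0, 0, 0, 0, 0.3, -1])

```text
clock: 6.1
ee_pos: [553.5, 27.4, 146.7]
ee_rot: [-3.141, -0.0, 0.244]
force: [-3.3, 2.4, 5.9]
opening: -0.004
finger_force: 3.2
```

Left and middle are level with the lid and don't give. Next is the right plate.

play_rows(plan=[0, 0, 0, 0, 0, -1.5, -1, 0, 0, 0, 0, 4.2, -1.5, -1, 0, 0, 0, 0, 8.5, -1.5, -1, 0, 0, 0, 0, 8.5, -0.5, -1, 0, 0, 0, 0, 8.5, -0.3, -1])

```text
clock: 6.72
ee_pos: [573.6, -55.0, 148.5]
ee_rot: [-3.141, 0.001, 0.244]
force: [-0.4, 0.6, -0.2]
opening: -0.004
finger_force: 0.0
```

play_rows(plan=[0, 0, 0, 0, 0, 0.2, -1, 0, 0, 0, 0, 0, 0.4, -1, 0, 0, 0, 0, 0, 0.7, -1, 0, 0, 0, 0, 0, 0.8, -1, 0, 0, 0, 0, 0, 0.8, -1])

```text
clock: 7.35
ee_pos: [574.1, -55.5, 141.0]
ee_rot: [-3.142, -0.0, 0.244]
force: [0.8, 0.3, 1.8]
opening: 0.001
finger_force: 0.9
```

It is sunk and gives, so this is the catch. I'll press it to the stop.

play_rows(plan=[0, 0, 0, 0, 0, 0.2, -1, 0, 0, 0, 0, 0, 0.4, -1, 0, 0, 0, 0, 0, 0.6, -1, 0, 0, 0, 0, 0, 0.65, -1, 0, 0, 0, 0, 0, 0.65, -1])

```text
clock: 7.98
ee_pos: [574.2, -55.6, 135.5]
ee_rot: [3.141, -0.001, 0.244]
force: [-1.9, 4.4, 13.5]
opening: -0.002
finger_force: 6.8
```

At the hard stop with 13.5 N. I'll let go, rise and check.

play_rows(plan=[0, 0, 0, 0, 0, 0, -1, 0, 0, 0, 0, 0, -2, -1, 0, 0, 0, 0, 0, -6, -1, 0, 0, 0, 0, 0, -11, -1, 0, 0, 0, 0, 0, -15, -1])

```text
clock: 8.6
ee_pos: [573.9, -56.0, 285.9]
ee_rot: [3.141, -0.0, 0.244]
force: [0.1, -0.8, -0.1]
opening: 0.003
finger_force: 0.0
```

play_rows(plan=[0, 0, 0, -6, 0, 0, -1, 0, 0, 0, -9, 0, 0, -1, 0, 0, 0, -9, 0, 0, -1, 0, 0, 0, -9, 0, 0, -1, 0, 0, 0, -9, 0, 0, -1])

```text
clock: 9.22
ee_pos: [487.2, -77.3, 284.0]
ee_rot: [-3.141, 0.0, 0.244]
force: [0.4, 0.2, 0.5]
opening: -0.0
finger_force: 0.0
```

```bash
python3 - <<'E'
from h import *
for i in range(8): eyes.camera('top')
p,d=snap('wrist','w3.png'); c=eyes.calibration('wrist'); np.save('d3.npy',d)
E=np.array(c['extrinsics'])
s=robot.state(); print(s['clock'],s['ee_pos'],s['force'])
P=np.array([pt('wrist',d,u,v,c) for v in range(0,384,2) for u in range(0,512,2) if d[v,u]>0])
def z(q): m=np.hypot(*(P[:,:2]-q).T)<14; return np.median(P[m,2]).round(1),m.sum()
print('R',z([573,-55]),'M',z([553,28]))
y=.241
L=(P[:,:2]-[553.2,27.8])@np.array([[np.cos(y),-np.sin(y)],[np.sin(y),np.cos(y)]])
for x in range(-170,-70,8):
    m=(abs(L[:,0]-x)<4)&(abs(L[:,1]+40)<60); print(x,m.sum(),np.percentile(P[m,2],[10,50,90]).round(0) if m.sum() else '')
E
```

```text
9.675 [486.72050662 -77.33549098 284.38882915] [-0.04073056 -0.17879701 -0.16956155]
R (np.float64(69.4), np.int64(210)) M (np.float64(73.2), np.int64(208))
-170 110 [2. 3. 4.]
-162 0 
-154 0 
-146 0 
-138 248 [44. 65. 66.]
-130 533 [16. 32. 58.]
-122 157 [16. 17. 19.]
-114 196 [16. 17. 20.]
-106 175 [16. 16. 19.]
-98 567 [ 16. 261. 281.]
-90 524 [ 18. 281. 289.]
-82 3777 [239. 286. 300.]
-74 3041 [257. 293. 307.]
```

View pics/w3.png

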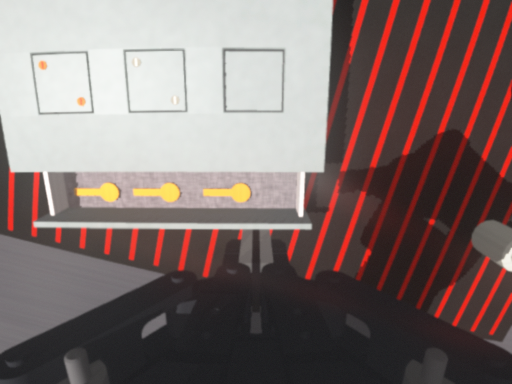

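The drawer is out: its front bar is at row 225, about 60 mm from the box face at row 170. The plate (254,80) is back up at 69.4 mm, as before the press. The hand is clear, so I'm handing in.

```bash
python3 -c "
from plant import robot
print(robot.sign_off())"
```

```text
the job is handed in; nothing more can be done
None
```

I pressed the right-hand catch plate to its stop and released it. The drawer sprang out about 60 mm, the plate came back up, the hand is clear, and the job is handed in (no verdict was returned).

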